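# Turn the vase carousel and set out the red bud vase

### The job

Turn the vase carousel by its knob until the red bud vase stands at the open front of the stand, clear of the wire guard, then lift the vase out and set it upright in the middle of the round slate mat. Leave the white and the blue vase standing in the carousel.

Things in the scene. Friction and masses are not known exactly. Their poses are not given: they have to be found in the camera images.
- stand: Fixed dark wooden disc, 380 mm across. Origin: on the carousel's axis, at table height; -x points to the open front (brass mark), roughly towards the robot. A flat guard of dark wires (gaps under 40 mm, top 123 mm above the table) covers all from x = -68 mm to the back, on posts 187 mm from the axis. A vase is clear of it with its centre at x < -95 mm.
- carousel (a joint): Angle of the turntable, rad, counter-clockwise, 0 +-0.2 at the start, limits +-3. Light wood, 330 mm across, floor 30 mm above the table, five compartments 72 degrees apart, walls 15 mm high. Vases stand about 120 mm from the axis and ride with it. Light friction (0.06 N m), stays put. Turned with jerks, the vases may topple. The red vase starts 60 to 85 degrees left or right of the front.
- knob (a point): Black upright bar on the carousel's axis, above the guard: 64 mm long, 16 mm thick, from 140 to 174 mm above the table. The point is on the axis, 160 mm above the table, where to grip it across its thickness and twist. It turns with the carousel; the bar's length is the point's x axis, which lies along the stand's x axis at carousel angle 0.
- red_vase: The vase to set out: deep red ceramic bud vase, round, 50 mm across, 62 mm tall: straight body up to 46 mm above its underside, then a narrower neck; heavy foot. Origin: centre of its underside, z up. Once at the front, grip it from above about 42 mm over its underside, fingers closing along the stand's y axis to keep off the guard.
- mat: Round dark grey slate mat 110 mm across, 10 mm thick, fixed on the table to the left of the stand. Origin: centre of its underside; the vase is to stand on its top, 10 mm higher.
- white_vase: Bystander: white ceramic bud vase, round, 50 mm across, 62 mm tall: straight body up to 46 mm above its underside, then a narrower neck; heavy foot. Origin: centre of its underside, z up. Starts in the compartment at the front.
- blue_vase: Bystander: blue ceramic bud vase, round, 50 mm across, 62 mm tall: straight body up to 46 mm above its underside, then a narrower neck; heavy foot. Origin: centre of its underside, z up. Starts in the compartment on the side opposite the red one.
Things that resemble listed ones, but are neither listed nor needed, are in the scene too. There is more than one size of the red_vase; the one meant has the size given above. Leave any purple look-alike of the mat alone.

How it is judged:
By the outcome, as a careful person would: the job done as asked, in the order asked, and still so for the second after the job is handed in, with the robot touching nothing.
It also fails if it takes over 51 s, if anything falls off the work surface, if the arm or the gripper's body presses on something with over 40 N, if the wrist force passes 120 N, or if a joint passes its speed limit or range.

### The arm

A 6-joint arm with a two-finger parallel gripper is mounted at the origin on the work surface. World frame = base frame: x ahead of the robot, y to its left, z up, the work surface at z = 0. Lengths are in mm, angles in degrees, forces in N, time in s.
With the tool pointing down it reaches from about 200 to 875 mm from the base axis. Payload 3.4 kg.
Tool frame: the origin (TCP) lies at the very end of the fingers, on their centre line; the grasp point (between the pads) lies 19 mm behind it; z points along the fingers, y is the direction in which the jaws open and shut (so a half turn about z gives the same grasp; the last joint's range is limited). The gripper opens to 94 mm and grips with 3 to 60 N. Pads are 16 mm wide; open, the fingers measure 119 mm over their backs; the gripper's body (75 mm by 177 mm) begins 78 mm behind the grasp point.
Start: joints at [-76.261, 15.808, 86.224, -0, 77.962, -6.933], TCP at [202.99, -538.016, 205.493] pointing down, gripper open.
Joint ranges: [-165.64, 165.64], [-43.16, 119.46], [12.63, 154.43], [-67.54, 247.53], [6.08, 155.33], [-154.97, 154.97]. Speed limits (degrees/s): [147.25, 147.25, 180, 180, 180, 180].

### API

Orientations are given as a 3x3 rotation matrix whose columns are the frame's x, y, z axes.
In Python, from bench import arm gives the robot as it stands.
- The arm moves only by the tool play_rows, never from a script. Its argument "plan" is one flat list of numbers, 6 for each row, row after row: the shift along the tool's x, y, z in m, then the turn, a rotation vector about the tool's x, y, z in degrees. In form: [tx, ty, tz, wx, wy, wz, tx, ty, tz, wx, wy, wz, ...]. A call has 1 to 8 rows; each row shifts and turns the commanded pose from where the row before left it, along the tool's axes as they then stand; what a row does not reach is not made up. A row lasts 1/8 s, in which the tool goes at most 62.5 mm and 10.7 degrees, less where a joint would pass 70% of its speed; a pose out of reach is approached as far as the arm can. A call with a gripper value outside its range is refused whole. "claw" is the finger opening in m, from 0 to 0.094, set as the call begins (left out, the last holds). The fingers move at their own pace and stop on an object; "force" is the grip in N (left out, the last holds). Time passes only in rows, so rows that do not move let the fingers close. It gives the time, the measured TCP pose, the force and the opening at its end, in the units of the state.
- arm.state(): the state, without advancing time (a new reading comes with each control period).
- arm.read_camera(name): name is "side" or "top" or "wrist"; returns a dict with "frame" (480x640x3 uint8, red, green, blue), "z_map" (480x640 float32, mm along the optical axis (not along the pixel's ray), 0 where there is no reading), "intrinsics" (3x3 intrinsics, pixels), "eye" and "rotation" of the camera in the world; the wrist camera has in their place "mount" (4x4, takes a point from camera to tool coordinates, whose origin is the TCP and whose axes are the flange's). Camera axes: x right, y up, looking along -z (the intrinsics and any distortion apply to the point x, -y, -z); pixel columns grow to the right and rows downward; lengths in mm; the calibration is good to about 2 mm. A picture is of the moment at which its call begins: read the wrist's pose just before it.
- arm.finish_job(): hands the job in, once; it reports no verdict.
The state is a dict: "time": time; "qpos": joint angles; "qd": joint speeds; "effort": joint torques, N m; "eef_pos": TCP position; "orientation": TCP orientation; "force": force on the tool from outside, world axes, zero at the start; "moment": the same for the moment, N m; "grip_width": opening from 0.0 (shut) to 1.0 (fully open).
Only numpy, scipy, OpenCV 4.12 (cv2) and the standard library are available. Lean on these libraries where they do the work, as an engineer would, in place of code of your own. Each camera call takes 0.05 s, during which the arm holds its last target. There are 200 camera calls.

## Working session

There is one attempt and no reset: what is moved stays moved. The work goes in short steps, Python scripts to look and compute and a tool call to move; the robot and the scene stay as the last step left them, time stands still between calls to the robot, and variables do not carry over. Pictures are saved under pics/ and viewed, about 8 in all and at most 12, crops included, and the job is handed in when it is done.

Besides the shell and the picture viewer there is one more tool, called after "Request:" as name(argument=value, ...), one argument or row to a line, values as JSON. play_rows: Moves the arm, as the interface text tells. Its arguments: {"type":"object","properties":{"plan":{"type":"array","items":{"type":"number"}},"claw":{"type":"number"},"force":{"type":"number"}},"required":["plan"]}

```bash
mkdir -p pics; cat > h.py <<'E'
import numpy as np, cv2
from bench import arm
def cam(n):
    d=arm.read_camera(n); return d
def pts(d):
    K=np.array(d["intrinsics"]);z=d["z_map"];v,u=np.mgrid[0:480,0:640]
    P=np.stack([(u-K[0,2])/K[0,0]*z,-(v-K[1,2])/K[1,1]*z,-z],-1)
    return P@np.array(d["rotation"]).T+np.array(d["eye"])
def plane(d,u,v,h):
    K=np.array(d["intrinsics"]);r=np.array(d["rotation"])@np.array([(u-K[0,2])/K[0,0],-(v-K[1,2])/K[1,1],-1]);e=np.array(d["eye"])
    return e+r*(h-e[2])/r[2]
E
python3 - <<'E'
from h import *
for n in("top","side"):
    d=cam(n);cv2.imwrite(f"pics/{n}0.png",d["frame"][:,:,::-1]);np.save(f"{n}0.npy",d,allow_pickle=True)
    print(n,d["eye"],d["rotation"],d["intrinsics"],[k for k in d])
s=arm.state();print(s)
E
```

```text
top [497.53398074 -20.45054495 947.69933011] [[-0.00461606  0.9988124  -0.04850236]
 [-0.99993504 -0.00410489  0.01063339]
 [ 0.01042167  0.04854829  0.99876647]] [[434.66233289   0.         313.86010909]
 [  0.         434.66233289 242.72997424]
 [  0.           0.           1.        ]] ['frame', 'z_map', 'intrinsics', 'eye', 'rotation']
side [378.39599042 792.71182994 740.51553401] [[-0.98155275  0.11884566 -0.14976618]
 [-0.19102602 -0.57702394  0.79407331]
 [ 0.0079535   0.80803408  0.58908205]] [[549.66619795   0.         317.82811828]
 [  0.         549.66619795 243.47000953]
 [  0.           0.           1.        ]] ['frame', 'z_map', 'intrinsics', 'eye', 'rotation']
{'time': 0.1, 'qpos': array([-7.62597081e+01,  1.58435091e+01,  8.62851851e+01,  1.19828231e-03,
        7.79649076e+01, -6.93273438e+00]), 'qd': array([ 0.00298678, -0.05963364, -0.08204776,  0.08298735,  0.06457007,
       -0.05822577]), 'effort': array([ 1.43075944e-03, -4.05454803e+01, -2.37778902e+01,  7.04003242e-02,
        2.98954791e-02, -4.27602197e-05]), 'eef_pos': array([ 202.87699972, -537.48082654,  204.71548728]), 'orientation': array([[ 9.35611921e-01,  3.53030023e-01, -3.68160046e-04],
       [ 3.53030148e-01, -9.35610593e-01,  1.59176645e-03],
       [ 2.17486907e-04, -1.61924726e-03, -9.99998665e-01]]), 'force': array([-0.57581902,  1.09736978, -0.62517179]), 'moment': array([0.03642554, 0.02241984, 0.00989913]), 'grip_width': 1.0001310707900228}
```

View pics/top0.png

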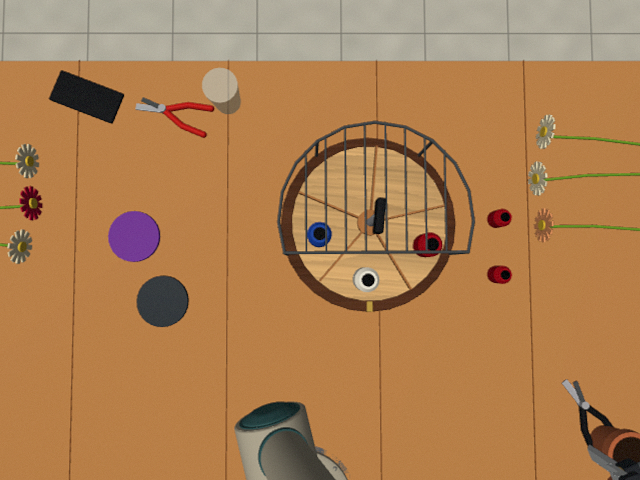

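View pics/side0.png

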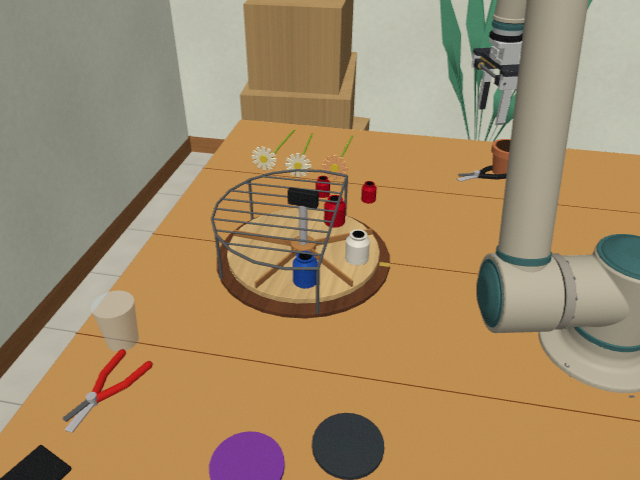

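The top view shows the stand centred near (370,225), the brass mark at (370,306), and the knob bar at (379,215). The white vase is at (366,280), the blue at (319,235), and the slate mat at (162,301) with the purple decoy at (134,236).
Red candidates are (428,244) on the carousel and (500,217) and (500,274) on the table. The carousel one looks larger and sits in a compartment, so it fits. I'll measure all three and check a crop.

```bash
python3 - <<'E'
from h import *
d=np.load("top0.npy",allow_pickle=True).item();s=np.load("side0.npy",allow_pickle=True).item()
f=d["frame"];P=pts(d);hsv=cv2.cvtColor(f,cv2.COLOR_RGB2HSV);H,S,V=[hsv[...,i].astype(int) for i in range(3)]
def comps(m,name,amin=40):
    n,l,st,c=cv2.connectedComponentsWithStats(m.astype(np.uint8))
    for i in range(1,n):
        if st[i,4]>=amin:
            q=P[l==i];print(name,st[i],"c",c[i].round(1),"z5,95",np.percentile(q[:,2],[5,95]).round(1),"xy med",np.median(q[:,:2],0).round(1))
roi=np.zeros(f.shape[:2],bool);roi[120:330,270:520]=1
comps(roi&((H<6)|(H>172))&(S>170)&(V>60),"red");comps(roi&(H>105)&(H<130)&(S>150),"blue");comps(roi&(S<40)&(V>150),"white")
# black holes = neck tops
comps(roi&(V<30),"black",15)
comps((S<90)&(V<75)&(np.arange(640)<250)&(np.arange(480)>260)[:,None],"mat",500)
comps((H>20)&(H<30)&(S>120)&(V>120)&roi,"brass",15)
# knob bar
k=(P[...,2]>150)&(P[...,2]<190)&roi;k[:,:360]=0;k[:,400:]=0
q=P[k];
m=cv2.minAreaRect(q[:,:2].astype(np.float32));print("knob",len(q),m,np.median(q[:,2]), q.mean(0))
# stand rim: dark disc fit
dark=roi&(V<95)&(S>120)&(P[...,2]<45)&(P[...,2]>3)
q=P[dark];print("rim z",np.percentile(q[:,2],[5,50,95]))
A=np.c_[2*q[:,:2],np.ones(len(q))]
o=np.argwhere(dark);hull=cv2.convexHull(o[:,::-1].astype(np.int32))[:,0]
h=np.median(q[:,2]);w=np.array([plane(d,u,v,h)[:2] for u,v in hull]);
x=np.linalg.lstsq(np.c_[2*w,np.ones(len(w))],(w**2).sum(1),rcond=None)[0];print("circle",x[:2],np.sqrt(x[2]+x[0]**2+x[1]**2),len(w))
# side guard
a=cv2.resize(f[190:310,290:530][:,:,::-1],None,fx=3,fy=3,interpolation=cv2.INTER_CUBIC)
b=cv2.resize(s["frame"][160:300,210:400][:,:,::-1],None,fx=2,fy=2,interpolation=cv2.INTER_CUBIC)
c=np.zeros((360+200,720,3),np.uint8);c[:360]=a;b=cv2.resize(s["frame"][165:295,250:400][:,:,::-1],(230,200));c[360:,:230]=b
cv2.imwrite("pics/crop.png",c)
E
```

```text
red [488 209  24  19 283] c [498.  218.3] z5,95 [ 9.9 49.7] xy med [ 590.5 -417.4]
red [428 233  14  17  98] c [435.5 239.5] z5,95 [77.6 94.2] xy med [ 547.5 -272.6]
red [413 234  13  16 156] c [419.4 242.6] z5,95 [47.7 93.3] xy med [ 538.3 -242.1]
red [417 254  21   3  47] c [426.9 254.7] z5,95 [40.5 80.8] xy med [ 514.7 -256.8]
red [488 266  24  18 286] c [498.1 274.2] z5,95 [11.1 49.8] xy med [ 474.5 -414.3]
blue [307 223  18  24 241] c [315.6 234.7] z5,95 [75.1 94.5] xy med [553.3 -32. ]
blue [327 226   4  17  52] c [328.3 233.8] z5,95 [76.2 92.2] xy med [556.9 -58.1]
white [354 268  24  24 309] c [364.8 279.2] z5,95 [76.9 94.2] xy med [ 467.2 -127.1]
black [316 144   2  10  15] c [316.7 149. ] z5,95 [ 42.6 102.7] xy med [731.6 -36.7]
black [373 198  13  36 231] c [378.8 216.9] z5,95 [161. 176.] xy med [ 579.2 -145.4]
black [501 213   9   8  53] c [504.9 216.6] z5,95 [46.1 51.3] xy med [ 593.6 -429.1]
black [314 228  11  12 103] c [319.3 233.3] z5,95 [89.8 95.4] xy med [558.1 -39.8]
black [428 239  11  11 101] c [432.4 243.9] z5,95 [90.3 95. ] xy med [ 535.6 -263.3]
black [501 271   9   8  55] c [505.2 274.5] z5,95 [47.  51.1] xy med [ 474.6 -426. ]
black [363 275  11  11 101] c [367.9 279.9] z5,95 [90.7 95. ] xy med [ 465.4 -135.6]
mat [ 137  276   51   51 2014] c [162.  300.9] z5,95 [ 7.2 12.8] xy med [419.8 294.7]
brass [367 302   5   9  44] c [369.  305.9] z5,95 [11.  16.9] xy med [ 406.9 -147.7]
knob 374 ((585.149658203125, -147.17782592773438), (16.649288177490234, 64.05412292480469), 84.57999420166016) 173.15188814627652 [ 584.21625197 -145.65649436  171.46081242]
rim z [ 9.19188324 12.13070132 15.5329408 ]
circle [ 574.25555963 -184.29181514] 210.6286427408245 45
```

View pics/crop.png

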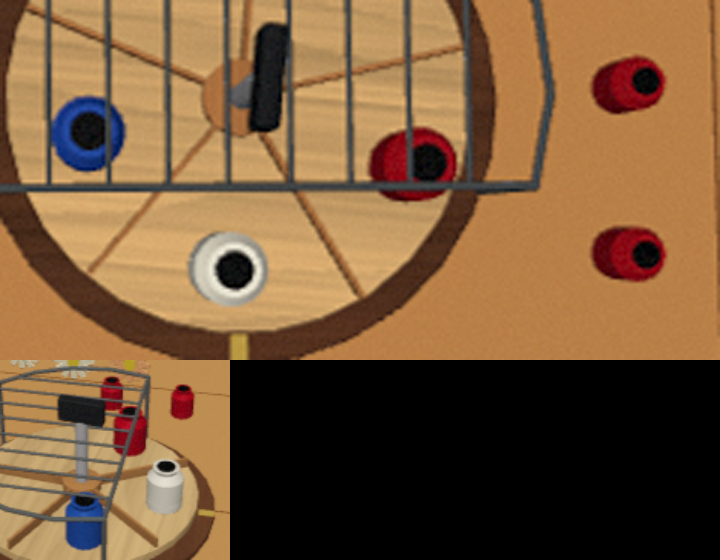

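The carousel red vase has its rim at z≈93, which is 30 + 62, so it is the full-size one. The two on the table are only about 50 mm tall. The knob is at (585,-147) with the bar at -5.4°, and the red vase is about 67° from the front on the robot's right, so the turn is 67° clockwise. I'll approach with a half-turned grasp so the wrist keeps range.

Request:
play_rows(
  plan=[0.0413,-0.0192,0,0,0,0,0.0413,-0.0192,0,0,0,0,0.0413,-0.0192,0,0,0,0,0.0413,-0.0192,0,0,0,0,0.0413,-0.0192,0,0,0,0,0.0413,-0.0192,0,0,0,0,0.0413,-0.0192,0,0,0,0,0.0413,-0.0192,0,0,0,0],
  claw=0.06,
)

```text
time: 1.1
eef_pos: [458.6, -276.4, 205.1]
orientation: [[0.936, 0.353, -0.001], [0.353, -0.936, 0.0], [-0.0, -0.0, -1.0]]
force: [0.1, -0.7, -0.3]
grip_width: 0.637
```

Request:
play_rows(
  plan=[0.0413,-0.0192,0,0,0,0,0.0413,-0.0192,0,0,0,0,0.0413,-0.0192,0,0,0,0,0.0413,-0.0192,0,0,0,0,0,0,0,0,0,-10,0,0,0,0,0,-10,0,0,0,0,0,-10,0,0,0,0,0,-10],
)

```text
time: 2.1
eef_pos: [585.1, -147.3, 204.8]
orientation: [[0.485, 0.875, -0.001], [0.875, -0.485, 0.0], [-0.0, -0.001, -1.0]]
force: [-0.1, -0.2, 0.7]
grip_width: 0.637
```

Request:
play_rows(
  plan=[0,0,0,0,0,-10,0,0,0,0,0,-10,0,0,0,0,0,-10,0,0,0,0,0,-10,0,0,0,0,0,-10,0,0,0,0,0,-10,0,0,0,0,0,-10,0,0,0,0,0,-10],
)

```text
time: 3.1
eef_pos: [585.0, -147.3, 204.9]
orientation: [[-0.777, 0.629, -0.001], [0.629, 0.777, 0.0], [0.001, -0.0, -1.0]]
force: [0.1, 0.2, -0.3]
grip_width: 0.637
```

Request:
play_rows(
  plan=[0,0,0,0,0,-10,0,0,0,0,0,-10,0,0,0,0,0,-10,0,0,0,0,0,-4,0,0,0,0,0,0,0,0,0,0,0,0],
)

```text
time: 3.85
eef_pos: [585.2, -147.4, 205.2]
orientation: [[-0.996, 0.094, -0.001], [0.094, 0.996, 0.0], [0.001, 0.0, -1.0]]
force: [0.4, 0.3, -0.1]
grip_width: 0.636
```

Request:
play_rows(
  plan=[0,0,0.0155,0,0,0,0,0,0.0155,0,0,0,0,0,0.0155,0,0,0,0,0,0.0155,0,0,0],
)

```text
time: 4.35
eef_pos: [585.0, -147.4, 141.9]
orientation: [[-0.996, 0.093, -0.001], [0.093, 0.996, 0.0], [0.001, 0.0, -1.0]]
force: [0.2, 0.3, 0.6]
grip_width: 0.638
```

Request:
play_rows(
  plan=[0,0,0,0,0,0,0,0,0,0,0,0,0,0,0,0,0,0,0,0,0,0,0,0,0,0,0,0,0,0,0,0,0,0,0,0],
  claw=0.005,
  force=15,
)

```text
time: 5.1
eef_pos: [585.7, -146.8, 143.9]
orientation: [[-0.996, 0.093, 0.001], [0.093, 0.996, 0.001], [-0.001, 0.001, -1.0]]
force: [-0.8, 4.0, 2.5]
grip_width: 0.167
```

Request:
play_rows(
  plan=[0,0,0,0,0,1,0,0,0,0,0,2,0,0,0,0,0,3,0,0,0,0,0,3,0,0,0,0,0,4,0,0,0,0,0,4,0,0,0,0,0,4,0,0,0,0,0,4],
)

```text
time: 6.1
eef_pos: [585.8, -146.2, 143.9]
orientation: [[-0.861, 0.508, 0.001], [0.508, 0.861, 0.002], [-0.0, 0.002, -1.0]]
force: [1.5, 5.7, 4.5]
grip_width: 0.17
```

Request:
play_rows(
  plan=[0,0,0,0,0,4,0,0,0,0,0,4,0,0,0,0,0,4,0,0,0,0,0,4,0,0,0,0,0,4,0,0,0,0,0,4,0,0,0,0,0,4,0,0,0,0,0,4],
)

```text
time: 7.1
eef_pos: [586.4, -145.7, 143.9]
orientation: [[-0.461, 0.887, 0.002], [0.887, 0.461, 0.003], [0.001, 0.003, -1.0]]
force: [2.8, 7.1, 3.9]
grip_width: 0.168
```

Request:
play_rows(
  plan=[0,0,0,0,0,4,0,0,0,0,0,3,0,0,0,0,0,2,0,0,0,0,0,1,0,0,0,0,0,0,0,0,0,0,0,0],
)

```text
time: 7.85
eef_pos: [586.6, -145.6, 143.9]
orientation: [[-0.302, 0.953, 0.003], [0.953, 0.302, 0.003], [0.002, 0.003, -1.0]]
force: [2.2, 7.5, 3.7]
grip_width: 0.167
```

Request:
play_rows(
  plan=[0,0,0,0,0,0,0,0,0,0,0,0,0,0,0,0,0,0],
  claw=0.05,
)

```text
time: 8.22
eef_pos: [585.0, -148.2, 143.1]
orientation: [[-0.303, 0.953, -0.001], [0.953, 0.303, -0.001], [-0.001, -0.001, -1.0]]
force: [-0.2, -0.2, -0.3]
grip_width: 0.453
```

Request:
play_rows(
  plan=[0,0,-0.02,0,0,0,0,0,-0.025,0,0,0,0,0,-0.025,0,0,0],
)

```text
time: 8.6
eef_pos: [585.0, -148.0, 213.9]
orientation: [[-0.303, 0.953, -0.001], [0.953, 0.303, -0.001], [-0.0, -0.001, -1.0]]
force: [0.4, -0.1, -0.3]
grip_width: 0.537
```

Request:
play_rows(
  plan=[0,0,0,0,0,-9,0,0,0,0,0,-9,0,0,0,0,0,-9,0,0,0,0,0,-9,0,0,0,0,0,-9,0,0,0,0,0,-9,0,0,0,0,0,-9,0,0,0,0,0,-9.4],
  claw=0.085,
)

```text
time: 9.6
eef_pos: [585.1, -148.0, 213.3]
orientation: [[-1.0, -0.006, -0.0], [-0.006, 1.0, -0.001], [0.0, -0.001, -1.0]]
force: [-0.3, 0.1, 0.5]
grip_width: 0.903
```

```bash
python3 - <<'E'
from h import *
print(arm.state()["eef_pos"],arm.state()["orientation"])
d=[cam(n) for n in("top","side","wrist")]
np.save("s1.npy",d,allow_pickle=True)
c=np.vstack([np.hstack([cv2.resize(d[0]["frame"],(400,300)),cv2.resize(d[2]["frame"],(400,300))]),cv2.resize(d[1]["frame"][150:330,180:420],(800,600))[:300*2][::2,::1][:300]])
cv2.imwrite("pics/s1.png",c[:,:,::-1]);print(d[2]["mount"],d[2]["intrinsics"])
E
```

```text
[ 585.12819219 -147.96828022  213.25748437] [[-9.99981701e-01 -6.03069490e-03 -4.78038772e-04]
 [-6.03040032e-03  9.99981628e-01 -6.15276391e-04]
 [ 4.81740533e-04 -6.12382367e-04 -9.99999696e-01]]
[[-6.80687917e-04  9.61863830e-01  2.73527894e-01  8.00622933e+01]
 [ 9.99999525e-01  4.63945352e-04  8.57080195e-04  1.03717039e+00]
 [ 6.97492444e-04  2.73528348e-01 -9.61863689e-01 -1.78972592e+02]
 [ 0.00000000e+00  0.00000000e+00  0.00000000e+00  1.00000000e+00]] [[373.64861967   0.         318.81661443]
 [  0.         373.64861967 236.71324071]
 [  0.           0.           1.        ]]
```

View pics/s1.png

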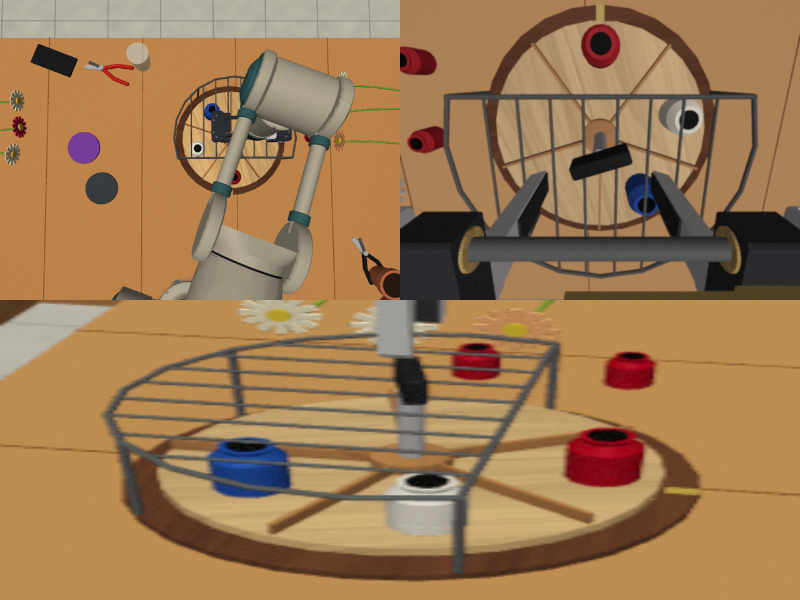

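The red vase now stands at the front opposite the brass mark, at wrist-view pixel (601,43) in the mosaic. All three vases are upright and the guard is clear. Next I measure it with the wrist and side views.

```bash
python3 - <<'E'
from h import *
d=np.load("s1.npy",allow_pickle=True);s=arm.state();w=d[2];M=np.array(w["mount"]);R=s["orientation"]
w=dict(w,rotation=R@M[:3,:3],eye=R@M[:3,3]+s["eef_pos"])
for n,c,roi in(("wrist",w,(slice(0,120),slice(260,380))),("side",d[1],(slice(190,300),slice(340,380)))):
    f=c["frame"];P=pts(c);h=cv2.cvtColor(f,cv2.COLOR_RGB2HSV);m=np.zeros(f.shape[:2],bool);m[roi]=1
    for nm,mm in(("dark",m&(f.max(2)<40)),("red",m&((h[...,0]<6)|(h[...,0]>172))&(h[...,1]>170))):
        k,l,st,ce=cv2.connectedComponentsWithStats(mm.astype(np.uint8))
        for i in range(1,k):
            if st[i,4]>30:
                z=P[l==i];print(n,nm,st[i],ce[i].round(1),"depth med",np.median(z,0).round(1),"plane92",plane(c,*ce[i],92).round(1),"lo/hi",np.percentile(z,[2,98],0).round(1).tolist())
E
```

```text
wrist dark [305  52  32  35 888] [320.8  69.2] depth med [ 461.3 -145.2   92.2] plane92 [ 461.4 -145.3   92. ] lo/hi [[450.8, -156.2, 90.7], [472.3, -134.8, 93.7]]
wrist red [ 291   39   61   70 2299] [320.8  74.5] depth med [ 466.  -145.1   82.5] plane92 [ 465.  -145.3   92. ] lo/hi [[440.3, -166.8, 74.9], [485.5, -123.5, 93.1]]
side dark [357 228  11   7  59] [361.9 230.7] depth med [ 462.1 -144.8   91. ] plane92 [ 462.3 -143.9   92. ] lo/hi [[451.7, -156.1, 88.7], [472.6, -133.4, 93.3]]
side red [362 190  14  14 175] [368.4 195.8] depth med [ 475.5 -407.1   18.5] plane92 [ 465.6 -285.6   92. ] lo/hi [[459.6, -418.7, 0.2], [492.4, -400.8, 36.7]]
side red [350 227  23  35 640] [360.9 245.3] depth med [ 460.4 -126.5   67.1] plane92 [457.9 -92.6  92. ] lo/hi [[439.9, -157.2, 31.1], [483.5, -118.1, 92.1]]
```

Request:
play_rows(
  plan=[0.041,0.001,0,0,0,0,0.041,0.001,0,0,0,0,0.0415,0.001,0,0,0,0,0,0,0.03,0,0,0,0,0,0.03,0,0,0,0,0,0.02,0,0,0],
)

```text
time: 10.5
eef_pos: [461.1, -144.6, 132.4]
orientation: [[-1.0, 0.002, -0.001], [0.002, 1.0, 0.0], [0.001, 0.0, -1.0]]
force: [-0.1, -0.2, -0.4]
grip_width: 0.903
```

Request:
play_rows(
  plan=[0,0,0.02,0,0,0,0,0,0.02,0,0,0,0,0,0.02,0,0,0,0,0,0.01,0,0,0,0,0,0.01,0,0,0,0,0,0,0,0,0],
)

```text
time: 11.25
eef_pos: [461.6, -144.6, 53.1]
orientation: [[-1.0, -0.001, -0.001], [-0.001, 1.0, 0.0], [0.001, 0.0, -1.0]]
force: [0.1, -0.6, 0.1]
grip_width: 0.904
```

Request:
play_rows(
  plan=[0,0,0,0,0,0,0,0,0,0,0,0,0,0,0,0,0,0,0,0,0,0,0,0,0,0,0,0,0,0,0,0,0,0,0,0,0,0,0,0,0,0],
  claw=0.04,
  force=20,
)

```text
time: 12.12
eef_pos: [462.0, -144.9, 53.7]
orientation: [[-1.0, -0.001, 0.0], [-0.001, 1.0, -0.0], [-0.0, -0.001, -1.0]]
force: [0.1, -1.0, 3.5]
grip_width: 0.524
```

Request:
play_rows(
  plan=[0,0,-0.005,0,0,0,0,0,-0.01,0,0,0,0,0,-0.02,0,0,0,0,0,-0.02,0,0,0,0,0,-0.025,0,0,0,0,0,-0.025,0,0,0,0,0,-0.025,0,0,0,0,0,-0.015,0,0,0],
)

```text
time: 13.12
eef_pos: [462.1, -144.7, 200.0]
orientation: [[-1.0, -0.001, 0.002], [-0.001, 1.0, -0.001], [-0.002, -0.001, -1.0]]
force: [1.2, 0.5, -2.3]
grip_width: 0.524
```

Request:
play_rows(
  plan=[0.003,0.015,0,0,0,0,0.003,0.03,0,0,0,0,0.003,0.04,0,0,0,0,0.003,0.04,0,0,0,0,0.003,0.04,0,0,0,0,0.003,0.04,0,0,0,0,0.003,0.04,0,0,0,0,0.003,0.04,0,0,0,0],
)

```text
time: 14.12
eef_pos: [435.5, 142.2, 197.2]
orientation: [[-1.0, -0.002, -0.003], [-0.002, 1.0, -0.0], [0.003, -0.0, -1.0]]
force: [1.3, -0.2, -2.6]
grip_width: 0.529
```

Request:
play_rows(
  plan=[0.003,0.04,0,0,0,0,0.003,0.04,0,0,0,0,0.003,0.03,0,0,0,0,0.003,0.02,0,0,0,0,0.003,0.015,0,0,0,0,0.003,0.0095,0,0,0,0,0,0,0,0,0,0],
)

```text
time: 15.0
eef_pos: [418.7, 294.9, 198.1]
orientation: [[-1.0, -0.002, -0.001], [-0.002, 1.0, -0.001], [0.001, -0.001, -1.0]]
force: [-1.0, -0.9, -1.5]
grip_width: 0.524
```

Request:
play_rows(
  plan=[0,0,0.02,0,0,0,0,0,0.025,0,0,0,0,0,0.025,0,0,0,0,0,0.025,0,0,0,0,0,0.02,0,0,0,0,0,0.015,0,0,0,0,0,0.01,0,0,0,0,0,0,0,0,0],
)

```text
time: 16.0
eef_pos: [419.1, 294.5, 58.0]
orientation: [[-1.0, -0.001, -0.001], [-0.001, 1.0, -0.001], [0.001, -0.001, -1.0]]
force: [-0.5, -0.3, -1.6]
grip_width: 0.529
```

```bash
python3 - <<'E'
from h import *
s=arm.state();print(s["eef_pos"],s["force"])
d=cam("side");cv2.imwrite("pics/s2.png",cv2.resize(d["frame"][300:480,180:420],None,fx=3,fy=3)[:,:,::-1])
E
```

```text
[419.09620483 294.46049659  57.98769617] [-0.53591998 -0.27907164 -1.62230797]
```

View pics/s2.png

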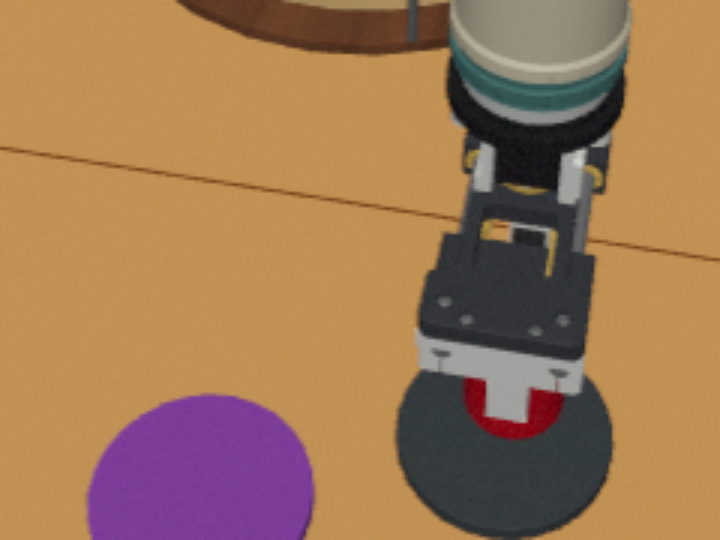

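The vase is held upright above the slate mat, at about (510,410) in the crop with the mat centre near (505,435), which fits its remaining height. I'll lower it gently.

Request:
play_rows(
  plan=[0,0,0.01,0,0,0,0,0,0.006,0,0,0,0,0,0.003,0,0,0,0,0,0.003,0,0,0,0,0,0.001,0,0,0,0,0,0,0,0,0],
)

```text
time: 16.8
eef_pos: [419.3, 294.8, 35.4]
orientation: [[-1.0, -0.001, 0.0], [-0.001, 1.0, -0.0], [-0.0, -0.0, -1.0]]
force: [-0.0, 0.5, -1.7]
grip_width: 0.523
```

Request:
play_rows(
  plan=[0,0,0.001,0,0,0,0,0,0.001,0,0,0,0,0,0,0,0,0],
)

```text
time: 17.18
eef_pos: [419.4, 294.9, 33.8]
orientation: [[-1.0, -0.001, 0.0], [-0.001, 1.0, 0.0], [-0.0, 0.0, -1.0]]
force: [-0.5, -0.2, 1.7]
grip_width: 0.525
```

Contact: the vertical force went from -1.7 to +1.7 N. Releasing and retreating.

Request:
play_rows(
  plan=[0,0,0,0,0,0,0,0,0,0,0,0,0,0,0,0,0,0,0,0,0,0,0,0,0,0,0,0,0,0],
  claw=0.085,
)

```text
time: 17.8
eef_pos: [419.3, 294.8, 33.4]
orientation: [[-1.0, -0.001, 0.0], [-0.001, 1.0, -0.0], [-0.0, -0.0, -1.0]]
force: [0.4, -0.5, 0.0]
grip_width: 0.904
```

Request:
play_rows(
  plan=[0,0,-0.01,0,0,0,0,0,-0.02,0,0,0,0,0,-0.03,0,0,0,0,0,-0.03,0,0,0,0,0,-0.03,0,0,0,0,0,-0.03,0,0,0,0.03,-0.04,0,0,0,0,0.04,-0.04,0,0,0,0],
)

```text
time: 18.8
eef_pos: [349.5, 214.1, 184.4]
orientation: [[-1.0, -0.002, 0.002], [-0.002, 1.0, 0.0], [-0.002, 0.0, -1.0]]
force: [-0.0, -0.1, 1.2]
grip_width: 0.904
```

Request:
play_rows(
  plan=[0.04,-0.04,0,0,0,0,0.03,-0.04,0,0,0,0,0,0,0,0,0,0],
)

```text
time: 19.18
eef_pos: [277.1, 133.0, 183.9]
orientation: [[-1.0, 0.002, 0.001], [0.002, 1.0, -0.0], [-0.001, -0.0, -1.0]]
force: [0.6, -0.4, -0.1]
grip_width: 0.91
```

```bash
python3 - <<'E'
from h import *
print(arm.state()["force"])
d=[cam("top"),cam("side")]
c=np.hstack([cv2.resize(x["frame"],(400,300)) for x in d])
c=np.vstack([c,np.hstack([cv2.resize(d[0]["frame"][150:375,100:400],(400,300)),cv2.resize(d[1]["frame"][150:480,200:420],(400,300))])])
cv2.imwrite("pics/s3.png",c[:,:,::-1])
f=d[0]["frame"];P=pts(d[0]);
r=np.zeros(f.shape[:2],bool);r[255:350,115:215]=1
h=cv2.cvtColor(f,cv2.COLOR_RGB2HSV)
m=r&(P[...,2]>65);print("neck top",m.sum(),np.median(P[m],0),np.percentile(P[m],[2,98],0))
h2=d[0];m=r&(P[...,2]>4)&(P[...,2]<16);print("mat bbox",P[m].min(0),P[m].max(0))
E
```

```text
[ 0.58450903 -0.37300148 -0.05366836]
neck top 301 [419.11554284 291.66085482  72.47382485] [[401.25217969 -20.45054495  65.42730569]
 [497.53398074 309.77136327 947.69933011]]
mat bbox [318.42466098 184.61718613   4.00322236] [518.48853287 397.72364732  15.92194095]
```

View pics/s3.png

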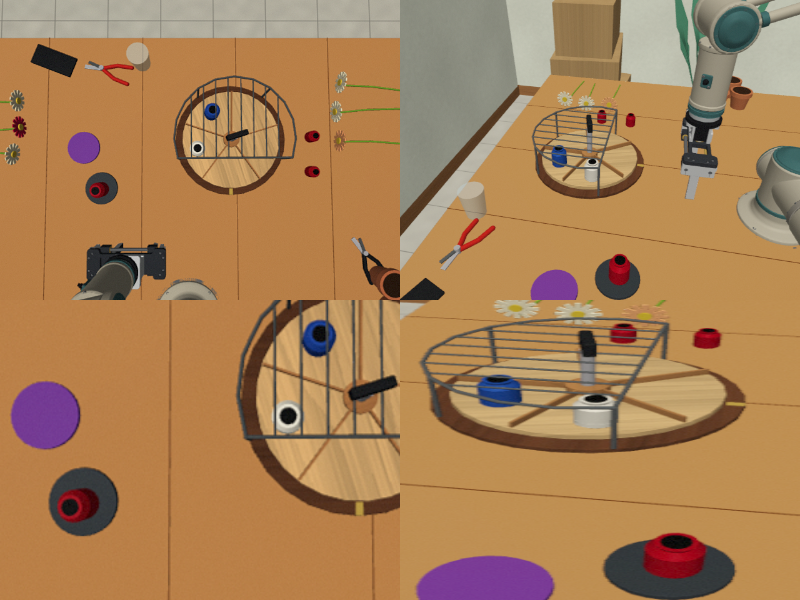

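The red vase stands upright on the slate mat, at (97,190) in the top view. Its rim is at z≈72 and its centre about (419,293), against the mat's (420,295). White and blue stand in the carousel, and the gripper is clear of everything.

```bash
python3 -c "
from bench import arm
print(arm.finish_job())"
```

```text
the job is handed in; nothing more can be done
None
```

The red vase now stands upright in the middle of the slate mat, and I handed the job in at about 19 s of the 51 s allowed. I gripped the knob and turned the carousel about 67° clockwise, which brought the red vase to the open front. It stood about 123 mm in front of the axis, clear of the guard. I then lifted it out and lowered it onto the mat until it touched.

- **Placement:** the last top view puts the vase's rim at 72 mm (10 mm mat plus 62 mm vase) and its centre within about 3 mm of the mat's centre.
- **Other vases:** white and blue are still upright in the carousel, and the gripper was open and away from everything.
- **Forces:** the highest force at the end of any move was about 9 N, while holding the knob.
- **Checks that failed:** two box and circle fits returned unusable numbers. The circle fit of the stand's rim came out at 211 mm radius instead of 190. In the final script the mat's bounding box and the extremes of the neck points were spoiled by stray pixels. I used the knob, the mat's centroid and the median values instead, and these agreed with each other and with the pictures.

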